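# Put away the microscope objectives by weight

## Robot

A 7-joint arm with a two-finger parallel gripper is mounted at the origin on the work surface. World frame = base frame: x ahead of the robot, y to its left, z up, the work surface at z = 0. Lengths are in m, angles in rad, forces in N, time in s.
With the tool pointing down it reaches from about 0.4 to 0.85 m from the base axis. Payload 10.4 kg.
Tool frame: the origin (TCP) lies on the centre line of the jaws, within the pads' length; the fingertips stand 17 mm ahead of it and the grasp point (between the pads) lies 2 mm behind it; z points along the fingers, y is the direction in which the jaws open and shut (so a half turn about z gives the same grasp; the last joint's range is limited). The gripper opens to 87 mm and grips with 3 to 60 N. Pads are 19 mm wide; open, the fingers measure 117 mm over their backs; the gripper's body (75 mm by 190 mm) begins 51 mm behind the grasp point.
Start: joints at [-1.181, 0.332, -0.065, 1.46, 0.022, 1.35, -0.088], TCP at [0.251, 0.573, 0.24] pointing down, gripper open.
Joint ranges: [-2.6, 2.6], [-0.5, 2.12], [-1.47, 1.34], [0.16, 2.42], [-1.27, 4.41], [0.06, 2.06], [-2.6, 2.6]. Speed limits (rad/s): [2.22, 2.22, 2.79, 2.79, 3.14, 3.14, 3.14].

## Interface

Orientations are given as a unit quaternion [x, y, z, w].
In Python, from bench import r gives the robot as it stands.
- The arm moves only by the tool apply_moves, never from a script. Its argument "commands" is a list of rows, each an object with "rot": the turn, a rotation vector about the world's x, y, z in units of 180 degrees (1.0 is 180 degrees), a list of three; "linear": the shift along the world's x, y, z in units of 0.3 m (1.0 is 0.3 m), a list of three; "grip": the closure, from -1 (fully open) to 1 (shut). A call has 1 to 20 rows; each row is the pose to reach, as a shift and turn from the pose commanded when the call began, turning the shorter way round; what a row does not reach only later rows make up. A row lasts 1/10 s, in which the tool goes at most 50 mm and 8.59 degrees, less where a joint would pass 70% of its speed; a pose out of reach is approached as far as the arm can. A call with a number of a shift or a turn outside -1 to 1 is refused whole. A call with a gripper value outside its range is refused whole. The fingers move at their own pace and stop on an object; "newtons" is the grip in N (left out, the last holds). Time passes only in rows, so rows that repeat a pose let the fingers close. It gives the time, the measured TCP pose, the force and the opening at its end, in the units of the state.
- r.read_state(): the state, without advancing time (a new reading comes with each control period).
- r.camera(name): name is "side" or "top" or "wrist"; returns a dict with "frame" (480x640x3 uint8, red, green, blue), "mtx" (3x3 intrinsics, pixels), "extrinsics" (4x4, takes a point from world to camera coordinates). Camera axes: x right, y down, z forward; pixel columns grow to the right and rows downward; lengths in m; the calibration is good to about 2 mm. A picture is of the moment at which its call begins. There is no depth.
- r.close_job(): hands the job in, once; it reports no verdict.
Trained networks look in a picture, given as the dict that the camera call returned (one of the last four; its "shot" number tells which), for a name from the list of things; names that differ only in an ending like _2 or _b are one class to them, and where a whole thing is asked for, a point or a joint stands for the part that bears it (a point fixed in the world has none). Each returns a list of dicts, best first, with "p" (0 to 1); they miss things now and then, are a little off and sometimes report something else, mostly with a low value. They report only what shows in the picture. A call takes as long as a camera call. They do not tell look-alikes from the thing itself.
- r.search_frame(thing, picture): "bbox" ([left, top, width, height] in pixels, round what is visible of it).
- r.spot_point(thing, picture): "location" ([column, row] in pixels: a listed point, or the origin of a listed thing).
The state is a dict: "time": time; "joint_positions": joint angles; "joint_vel": joint speeds; "joint_torque": joint torques, N m; "ee_pos": TCP position; "eef_rot": TCP orientation; "ft_force": force on the tool from outside, world axes, zero at the start; "torque": the same for the moment, N m; "width": finger opening in m.
Only numpy, scipy, OpenCV 4.12 (cv2) and the standard library are available. Lean on these libraries where they do the work, as an engineer would, in place of code of your own. Each camera call takes 0.05 s, during which the arm holds its last target. There are 200 camera calls.

## Task

Three closed objective canisters look alike, but some hold a heavy microscope objective and the others are empty: lift them to feel which is which. Stand every full one in the open drawer and every empty one in the blue tray, all upright lowered and set down, not dropped or knocked over; then push the drawer fully shut, leaving the other things on the bench where they are.

Things in the scene. Friction and masses are not known exactly. Their poses are not given: they have to be found in the camera images.
- canister_a_mid (a point): one of three outwardly identical upright objective canisters: grey cylinder with black ribbed screw cap, 46 mm across, 80 mm high, closed and opaque, standing on the bench. The point is its centre, 40 mm above its base. Weighs about 80 g empty, 400 to 570 g with an objective inside; any of the three may be either
- canister_b_mid (a point): one of three outwardly identical upright objective canisters: grey cylinder with black ribbed screw cap, 46 mm across, 80 mm high, closed and opaque, standing on the bench. The point is its centre, 40 mm above its base. Weighs about 80 g empty, 400 to 570 g with an objective inside; any of the three may be either
- canister_c_mid (a point): one of three outwardly identical upright objective canisters: grey cylinder with black ribbed screw cap, 46 mm across, 80 mm high, closed and opaque, standing on the bench. The point is its centre, 40 mm above its base. Weighs about 80 g empty, 400 to 570 g with an objective inside; any of the three may be either
- drawer_floor (a point): centre of the drawer's inner floor (17 mm above the bench), which is 200 mm (x) by 240 mm (y); side and back walls rise 60 mm above it. x points from the drawer front into the cabinet, z up. Drawn out, it is open to the sky from x = -100 mm to x = (joint value - 105 mm); the rest lies under the cabinet's top, and canisters pass under that upright
- drawer_handle (a point): middle of the horizontal steel bar handle of the drawer, 11 mm thick, 120 mm long along y, 67 mm above the bench, its centre line 35 mm in front of the white front panel (12 mm thick, 280 mm wide, top edge 125 mm above the bench); axes as drawer_floor: pushing along +x shuts the drawer
- drawer (a joint): how far the drawer of the low grey steel cabinet (280 mm wide, 240 mm deep, 130 mm high, fixed to the bench) is out, in m: 0 is fully shut, up to 0.17. It slides with about 1.2 N of friction plus a little damping and stays where it is left
- tray_floor (a point): centre of the inner floor (5 mm above the bench) of an open blue plastic tray, fixed to the bench, inside 170 mm (its x) by 240 mm (its y), walls 5 mm thick, rim 28 mm above the bench. z is up
- oil_bottle: small amber immersion-oil bottle with a black cap, 28 mm across and 66 mm high, a bystander loose on the bench; origin at the centre of its underside, z up
- slide_box: flat green slide box, 85 x 100 x 34 mm, a bystander loose on the bench; origin at the centre of its underside, z up
- coverslips: small white box with a blue lid, 52 x 52 x 24 mm, a bystander loose on the bench; origin at the centre of its underside, z up
- slide_mailer: flat orange plastic slide mailer, 85 x 32 x 10 mm, a bystander lying on top of the cabinet; origin at the centre of its underside, z up
- lens_paper: small flat cardboard packet, 75 x 50 x 16 mm, a bystander loose on the bench; origin at the centre of its underside, z up
Mind the look-alikes: they are no part of the job. Leave any red look-alike of the part that bears canister_b_mid alone. Leave any orange look-alike of the part that bears canister_c_mid alone.

How it is judged:
By the outcome, as a careful person would: the job done as asked, in the order asked, and still so for the second after the job is handed in, with the robot touching nothing.
It also fails if it takes over 69 s, if anything falls off the work surface, if the arm or the gripper's body presses on something with over 40 N, if the wrist force passes 120 N, or if a joint passes its speed limit or range.

## Working session

There is one attempt and no reset: what is moved stays moved. The work goes in short steps, Python scripts to look and compute and a tool call to move; the robot and the scene stay as the last step left them, time stands still between calls to the robot, and variables do not carry over. Pictures are saved under pics/ and viewed, about 8 in all and at most 12, crops included, and the job is handed in when it is done.

Besides the shell and the picture viewer there is one more tool, called after "Call:" by a JSON object that holds its "api" and its "payload". apply_moves: Moves the arm, as the interface text tells. Its arguments: {"type":"object","properties":{"commands":{"type":"array","items":{"type":"object","properties":{"rot":{"type":"array","items":{"type":"number"}},"linear":{"type":"array","items":{"type":"number"}},"grip":{"type":"number"}}}},"newtons":{"type":"number"}},"required":["commands"]}

```bash
mkdir -p pics; cat > h.py <<'E'
import numpy as np, cv2
from bench import r
def pix2w(c,uv,z):
    E=np.array(c['extrinsics']);R=E[:3,:3];t=E[:3,3];o=-R.T@t
    d=R.T@np.linalg.inv(c['mtx'])@np.array([uv[0],uv[1],1.]);return o+d*(z-o[2])/d[2]
def w2pix(c,p):
    E=np.array(c['extrinsics']);q=np.array(c['mtx'])@(E[:3,:3]@np.array(p)+E[:3,3]);return q[:2]/q[2]
def save(c,n): cv2.imwrite('pics/'+n,c['frame'][:,:,::-1])
E
python3 - <<'E'
from h import *
np.set_printoptions(precision=3,suppress=True)
Z=dict(canister_a_mid=.04,drawer_floor=.017,drawer_handle=.067,tray_floor=.005,oil_bottle=0,slide_box=0,coverslips=0,slide_mailer=.13,lens_paper=0)
for n in('top','side'):
    c=r.camera(n);save(c,n+'0.png');E=np.array(c['extrinsics']);print(n,-E[:3,:3].T@E[:3,3])
    for k,z in Z.items():
        for d in r.spot_point(k,c):
            if d['p']>.2: print(k,round(d['p'],2),np.round(d['location']),pix2w(c,d['location'],z))
s=r.read_state();print(s)
E
```

```text
top [0.36  0.001 1.265]
canister_a_mid 0.84 [290. 261.] [0.538 0.044 0.04 ]
drawer_floor 0.86 [457. 252.] [ 0.573 -0.336  0.017]
drawer_handle 0.71 [468. 317.] [ 0.423 -0.345  0.067]
drawer_handle 0.29 [290. 259.] [0.539 0.043 0.067]
tray_floor 0.75 [195. 259.] [0.543 0.262 0.005]
tray_floor 0.43 [301. 305.] [0.445 0.017 0.005]
oil_bottle 0.7 [316. 336.] [ 0.376 -0.018  0.   ]
slide_box 0.79 [304. 162.] [0.783 0.02  0.   ]
coverslips 0.59 [263. 344.] [0.355 0.1   0.   ]
coverslips 0.35 [469. 316.] [ 0.428 -0.365  0.   ]
slide_mailer 0.64 [456. 193.] [ 0.68  -0.306  0.13 ]
lens_paper 0.65 [359. 346.] [ 0.355 -0.116  0.   ]
side [ 0.134 -0.515  0.78 ]
canister_a_mid 0.91 [283. 254.] [0.546 0.05  0.04 ]
canister_a_mid 0.63 [494. 292.] [ 0.76  -0.267  0.04 ]
drawer_floor 0.64 [454. 394.] [ 0.567 -0.338  0.017]
drawer_handle 0.96 [399. 444.] [ 0.424 -0.347  0.067]
tray_floor 0.65 [220. 211.] [0.545 0.264 0.005]
oil_bottle 0.92 [237. 344.] [ 0.377 -0.029  0.   ]
slide_box 0.88 [381. 218.] [0.786 0.022 0.   ]
slide_box 0.39 [396. 443.] [ 0.449 -0.327  0.   ]
coverslips 0.67 [181. 304.] [0.351 0.107 0.   ]
slide_mailer 0.57 [496. 291.] [ 0.688 -0.298  0.13 ]
{'time': 1.0, 'joint_positions': array([-1.181,  0.332, -0.065,  1.46 ,  0.022,  1.35 , -0.089]), 'joint_vel': array([-0.001,  0.001,  0.001,  0.001,  0.   ,  0.002, -0.001]), 'joint_torque': array([  0.   , -62.306,   0.025, -39.013,  -0.061,   0.032,   0.   ]), 'ee_pos': array([0.251, 0.573, 0.24 ]), 'eef_rot': array([0.205, 0.979, 0.   , 0.   ]), 'ft_force': array([-0.515, -0.866,  1.042]), 'torque': array([-0.006, -0.014,  0.023]), 'width': 0.08735037112960257}
```

View pics/top0.png

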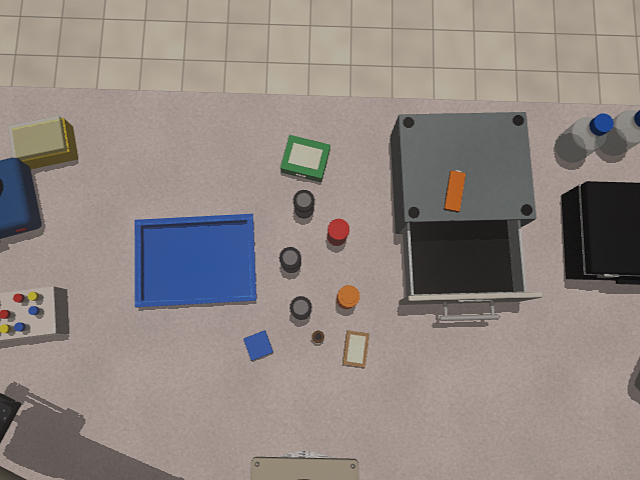

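View pics/side0.png

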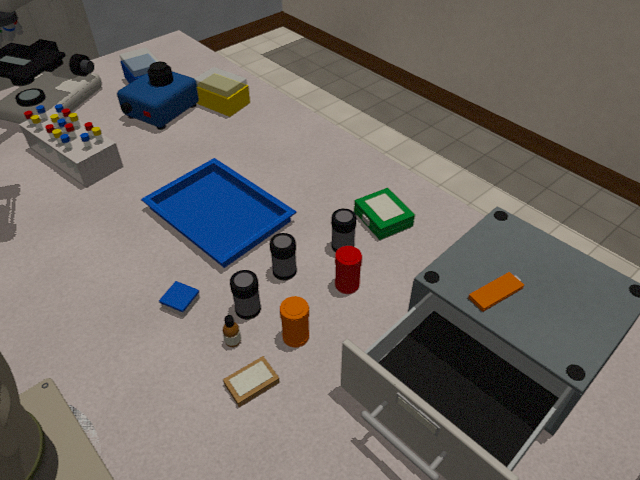

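The top view shows the grey canisters at about (304,202), (290,260) and (300,307). The decoys are red (338,231) and orange (348,296). The drawer is open at about (465,257) and the tray is at (195,260). Next I'll enlarge the picture to read exact pixels.

```bash
python3 - <<'E'
from h import *
im=cv2.imread('pics/top0.png')[105:335,265:553];cv2.imwrite('pics/crop.png',cv2.resize(im,None,fx=2.6,fy=2.6,interpolation=cv2.INTER_CUBIC))
E
```

```text
(no output)
```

View pics/crop.png

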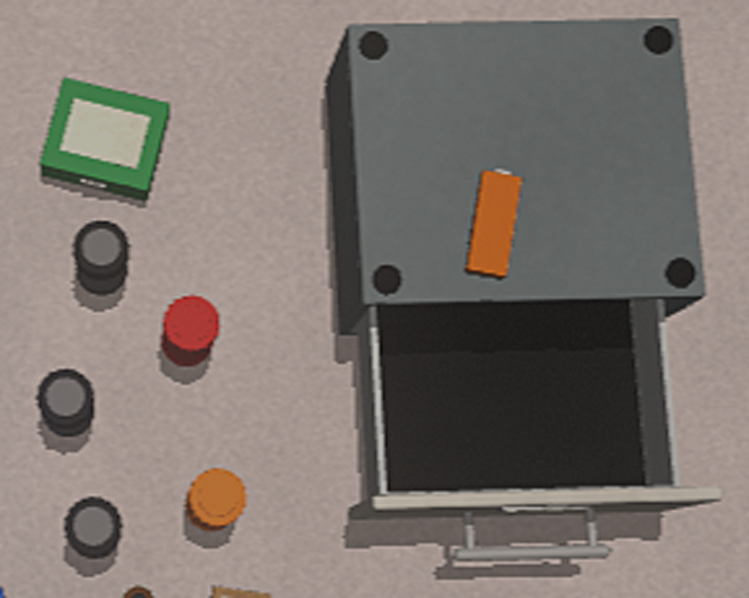

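```bash
python3 - <<'E'
from h import *
np.set_printoptions(precision=3,suppress=True)
c=r.camera('top')
P=[('C1',102,247,.08),('C2',67,398,.08),('C3',93,526,.08),('red',191,322,.08),('or',217,495,.08),('cfL',362,304,.13),('cfR',703,294,.13),('cbL',348,28,.13),('cbR',678,20,.13),('pL',374,504,.125),('pR',719,496,.125),('hL',455,553,.067),('hR',608,550,.067)]
for n,u,v,z in P: print(n,pix2w(c,(265+u/2.6,105+v/2.6),z))
for n,u,v,z in [('tFL',135,306,.028),('tFR',256,300,.028),('tBL',135,216,.028),('tBR',253,214,.028)]: print(n,pix2w(c,(u,v),z))
E
```

```text
C1 [0.67  0.016 0.08 ]
C2 [0.54  0.041 0.08 ]
C3 [0.434 0.017 0.08 ]
red [ 0.607 -0.061  0.08 ]
or [ 0.462 -0.085  0.08 ]
cfL [ 0.615 -0.196  0.13 ]
cfR [ 0.631 -0.474  0.13 ]
cbL [ 0.851 -0.185  0.13 ]
cbR [ 0.867 -0.463  0.13 ]
pL [ 0.454 -0.206  0.125]
pR [ 0.467 -0.482  0.125]
hL [ 0.42  -0.284  0.067]
hR [ 0.426 -0.411  0.067]
tFL [0.432 0.383 0.028]
tFR [0.451 0.117 0.028]
tBL [0.635 0.399 0.028]
tBR [0.647 0.132 0.028]
```

Call:
{"api": "apply_moves", "payload": {"commands": [{"linear": [0.483,-0.887,0],"rot": [0,0,0.131],"grip": -1},{"linear": [0.483,-0.887,0],"rot": [0,0,0.131],"grip": -1},{"linear": [0.483,-0.887,0],"rot": [0,0,0.131],"grip": -1},{"linear": [0.483,-0.887,0],"rot": [0,0,0.131],"grip": -1},{"linear": [0.483,-0.887,0],"rot": [0,0,0.131],"grip": -1},{"linear": [0.483,-0.887,0],"rot": [0,0,0.131],"grip": -1},{"linear": [0.483,-0.887,0],"rot": [0,0,0.131],"grip": -1}], "newtons": 20}}

```text
time: 1.75
ee_pos: [0.3993, 0.3003, 0.2401]
eef_rot: [0.005, 1.0, -0.0, 0.001]
ft_force: [-0.5, 0.3, -0.3]
width: 0.087
```

Call:
{"api": "apply_moves", "payload": {"commands": [{"linear": [0.48,-0.887,-0.3],"grip": -1},{"linear": [0.48,-0.887,-0.3],"grip": -1},{"linear": [0.48,-0.887,-0.3],"grip": -1},{"linear": [0.48,-0.887,-0.3],"grip": -1},{"linear": [0.48,-0.887,-0.3],"grip": -1},{"linear": [0.48,-0.887,-0.3],"grip": -1},{"linear": [0.48,-0.887,-0.3],"grip": -1},{"linear": [0.48,-0.887,-0.3],"grip": -1}]}}

```text
validation failed for argument at $.co...
```

```bash
python3 - <<'E'
from h import *
np.set_printoptions(precision=3,suppress=True)
s=r.read_state();print(s['ee_pos'],s['eef_rot'],s['joint_positions'],s['ft_force'])
c=r.camera('wrist');save(c,'w1.png')
for k in('C2',(.54,.041,.08)),('C3',(.434,.017,.08)),('C1',(.67,.016,.08)): print(k,w2pix(c,k[1]))
E
```

```text
[0.399 0.3   0.24 ] [ 0.005  1.    -0.     0.001] [-0.806  0.053  0.071  1.789 -0.002  1.299  0.826] [-0.462  0.34  -0.274]
('C2', (0.54, 0.041, 0.08)) [ 29.858 386.251]
('C3', (0.434, 0.017, 0.08)) [-25.814 272.401]
('C1', (0.67, 0.016, 0.08)) [ 30.96  504.283]
```

View pics/w1.png

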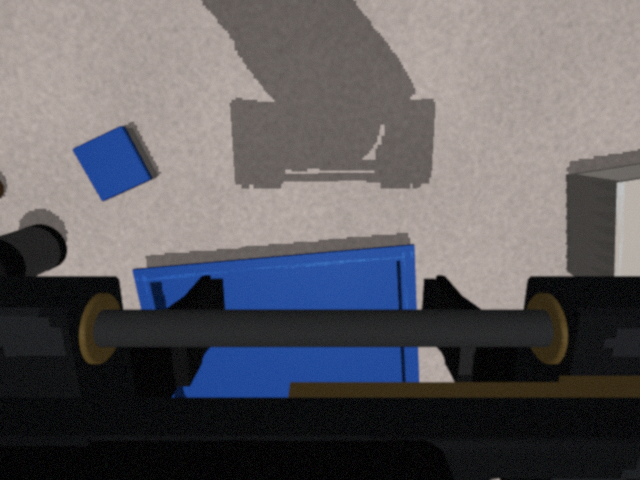

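The move was refused, apparently because the rows left out "rot", so the wrist picture is still from over the tray. It shows the coverslip box at (115,160) and C3 at the left edge (30,250). I'll retry with every field filled in.

Call:
{"api": "apply_moves", "payload": {"commands": [{"linear": [0.48,-0.887,-0.3],"rot": [0,0,0],"grip": -1},{"linear": [0.48,-0.887,-0.3],"rot": [0,0,0],"grip": -1},{"linear": [0.48,-0.887,-0.3],"rot": [0,0,0],"grip": -1},{"linear": [0.48,-0.887,-0.3],"rot": [0,0,0],"grip": -1},{"linear": [0.48,-0.887,-0.3],"rot": [0,0,0],"grip": -1},{"linear": [0.48,-0.887,-0.3],"rot": [0,0,0],"grip": -1},{"linear": [0.48,-0.887,-0.3],"rot": [0,0,0],"grip": -1},{"linear": [0.48,-0.887,-0.3],"rot": [0,0,0],"grip": -1}]}}

```text
time: 2.6
ee_pos: [0.54, 0.0388, 0.1486]
eef_rot: [0.002, 1.0, -0.001, -0.001]
ft_force: [-1.1, 0.9, -0.2]
width: 0.0872
```

```bash
python3 - <<'E'
from h import *
np.set_printoptions(precision=3,suppress=True)
s=r.read_state();print(s['ee_pos'],s['eef_rot'],s['joint_positions'],s['ft_force'])
c=r.camera('wrist');save(c,'w2.png')
for k in('C2',(.54,.041,.08)),('C3',(.434,.017,.08)),('C1',(.67,.016,.08)): print(k,w2pix(c,k[1]))
E
```

```text
[0.54  0.039 0.149] [ 0.002  1.    -0.001 -0.001] [-0.452  0.222  0.335  1.814 -0.08   1.12   1.477] [-1.131  0.922 -0.226]
('C2', (0.54, 0.041, 0.08)) [327.138 263.825]
('C3', (0.434, 0.017, 0.08)) [278.28   60.081]
('C1', (0.67, 0.016, 0.08)) [288.762 455.73 ]
```

View pics/w2.png

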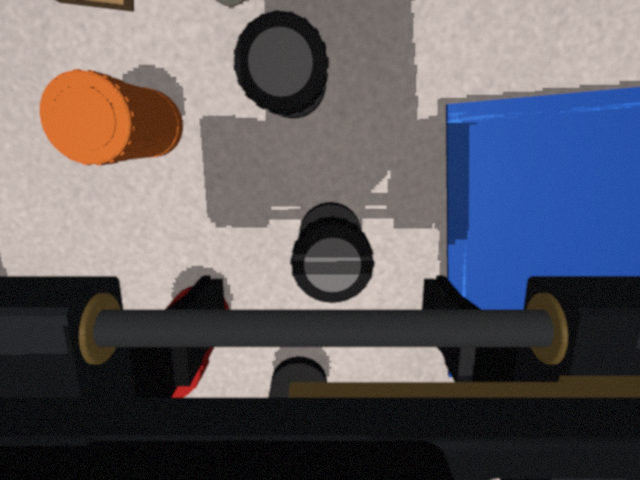

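The wrist view shows C2's cap at (332,259) and C3's at (280,62). Both are within 5 px of where I predicted them. I'll grasp C2 and lift it slightly.

Call:
{"api": "apply_moves", "payload": {"commands": [{"linear": [0,0.01,-0.16],"rot": [0,0,0],"grip": -1},{"linear": [0,0.01,-0.3],"rot": [0,0,0],"grip": -1},{"linear": [0,0.01,-0.333],"rot": [0,0,0],"grip": -1},{"linear": [0,0.01,-0.333],"rot": [0,0,0],"grip": 0},{"linear": [0,0.01,-0.333],"rot": [0,0,0],"grip": 1},{"linear": [0,0.01,-0.333],"rot": [0,0,0],"grip": 1},{"linear": [0,0.01,-0.333],"rot": [0,0,0],"grip": 1},{"linear": [0,0.01,-0.333],"rot": [0,0,0],"grip": 1},{"linear": [0,0.01,-0.333],"rot": [0,0,0],"grip": 1}], "newtons": 25}}

```text
time: 3.55
ee_pos: [0.5399, 0.0434, 0.0502]
eef_rot: [0.001, 1.0, 0.0, 0.0]
ft_force: [-0.3, 0.1, 0.2]
width: 0.0469
```

Call:
{"api": "apply_moves", "payload": {"commands": [{"linear": [0,0,0.05],"rot": [0,0,0],"grip": 1},{"linear": [0,0,0.15],"rot": [0,0,0],"grip": 1},{"linear": [0,0,0.25],"rot": [0,0,0],"grip": 1},{"linear": [0,0,0.3],"rot": [0,0,0],"grip": 1},{"linear": [0,0,0.3],"rot": [0,0,0],"grip": 1},{"linear": [0,0,0.3],"rot": [0,0,0],"grip": 1},{"linear": [0,0,0.3],"rot": [0,0,0],"grip": 1},{"linear": [0,0,0.3],"rot": [0,0,0],"grip": 1}]}}

```text
time: 4.35
ee_pos: [0.5389, 0.0432, 0.1384]
eef_rot: [0.001, 1.0, -0.0, -0.001]
ft_force: [-1.3, 0.3, -3.8]
width: 0.0449
```

```bash
python3 - <<'E'
from h import *
for i in range(4):
    r.camera('wrist');s=r.read_state();print(s['time'],s['ee_pos'].round(4),s['ft_force'].round(2),s['joint_torque'].round(2),s['width'])
E
```

```text
4.4 [0.5391 0.0432 0.1386] [-1.06  0.39 -4.9 ] [-1.000e-02 -5.079e+01  3.670e+00 -3.724e+01  5.000e-02  3.000e-02
  0.000e+00] 0.04479230642009301
4.45 [0.5392 0.0432 0.1388] [ 0.48  0.45 -5.22] [-0.000e+00 -5.093e+01  3.670e+00 -3.720e+01  3.000e-02  1.200e-01
  0.000e+00] 0.04526835718850013
4.5 [0.5393 0.0432 0.139 ] [ 0.52  1.11 -4.3 ] [-0.000e+00 -5.072e+01  3.670e+00 -3.724e+01  4.000e-02  7.000e-02
  0.000e+00] 0.0448711835059547
4.55 [0.5394 0.0433 0.1392] [-0.67 -0.58 -4.18] [-0.000e+00 -5.072e+01  3.660e+00 -3.722e+01  4.000e-02  8.000e-02
  0.000e+00] 0.04485776940216661
```

C2 weighs about 4.6 N, so it is full. It goes in the far right of the drawer.

Call:
{"api": "apply_moves", "payload": {"commands": [{"linear": [0,-0.05,0.12],"rot": [0,0,0.016],"grip": 1},{"linear": [0,-0.15,0.25],"rot": [0,0,0.016],"grip": 1},{"linear": [0,-0.27,0.25],"rot": [0,0,0.016],"grip": 1},{"linear": [0,-0.4,0.25],"rot": [0,0,0.016],"grip": 1},{"linear": [0,-0.54,0.25],"rot": [0,0,0.016],"grip": 1},{"linear": [0.013,-0.68,0.25],"rot": [0,0,0.016],"grip": 1},{"linear": [0.013,-0.82,0.25],"rot": [0,0,0.016],"grip": 1},{"linear": [0.013,-0.93,0.25],"rot": [0,0,0.016],"grip": 1},{"linear": [0.013,-1.0,0.25],"rot": [0,0,0.016],"grip": 1}]}}

```text
time: 5.45
ee_pos: [0.5426, -0.26, 0.2145]
eef_rot: [-0.023, 1.0, -0.001, -0.0]
ft_force: [0.3, -0.2, -4.0]
width: 0.0445
```

Call:
{"api": "apply_moves", "payload": {"commands": [{"linear": [0.013,-0.15,0],"rot": [0,0,0],"grip": 1},{"linear": [0.013,-0.3,0],"rot": [0,0,0],"grip": 1},{"linear": [0.013,-0.42,0],"rot": [0,0,0],"grip": 1},{"linear": [0.013,-0.487,0],"rot": [0,0,0],"grip": 1},{"linear": [0.013,-0.487,0],"rot": [0,0,0],"grip": 1},{"linear": [0.013,-0.487,0],"rot": [0,0,0],"grip": 1}]}}

```text
time: 6.05
ee_pos: [0.5473, -0.4028, 0.214]
eef_rot: [-0.024, 1.0, 0.0, -0.0]
ft_force: [1.3, 1.3, -4.2]
width: 0.045
```

```bash
python3 - <<'E'
from h import *
c=r.camera('top');d=r.camera('side');im=np.hstack([cv2.resize(c['frame'][100:340,380:560],(420,560)),cv2.resize(d['frame'][180:480,300:640],(380,335)) if 0 else np.vstack([cv2.resize(d['frame'][180:480,320:640],(380,356)),np.zeros((204,380,3),np.uint8)])])
cv2.imwrite('pics/d1.png',im[:,:,::-1]);s=r.read_state();print(s['ee_pos'],s['eef_rot'],s['ft_force'],s['width'],s['joint_positions'])
E
```

```text
[ 0.54803153 -0.40148112  0.21438219] [-2.52723200e-02  9.99680467e-01  5.23788306e-04 -6.66757494e-07] [ 0.90448158 -0.15950452 -4.35288096] 0.044392556248780905 [ 0.17782242  0.50791011  0.56519642  1.3595996  -0.27097239  1.35132757
  2.36578575]
```

View pics/d1.png

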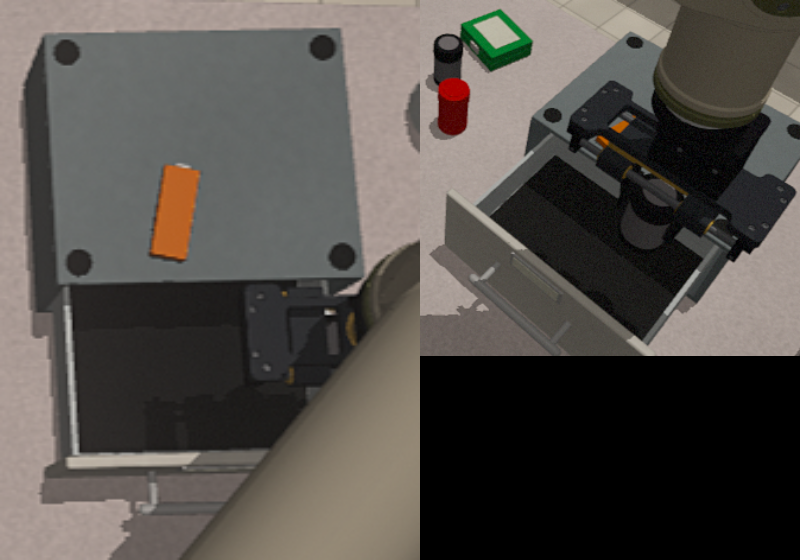

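The side view shows the gripped canister over the right half of the drawer, clear of the walls and the panel. I'll lower it.

Call:
{"api": "apply_moves", "payload": {"commands": [{"linear": [0,0,-0.12],"rot": [0,0,0],"grip": 1},{"linear": [0,0,-0.25],"rot": [0,0,0],"grip": 1},{"linear": [0,0,-0.37],"rot": [0,0,0],"grip": 1},{"linear": [0,0,-0.44],"rot": [0,0,0],"grip": 1},{"linear": [0,0,-0.47],"rot": [0,0,0],"grip": 1},{"linear": [0,0,-0.48],"rot": [0,0,0],"grip": 1},{"linear": [0,0,-0.487],"rot": [0,0,0],"grip": 1},{"linear": [0,0,-0.49],"rot": [0,0,0],"grip": 1},{"linear": [0,0,-0.493],"rot": [0,0,0],"grip": 1},{"linear": [0,0,-0.493],"rot": [0,0,0],"grip": 1}]}}

```text
time: 7.15
ee_pos: [0.548, -0.4031, 0.0678]
eef_rot: [-0.025, 1.0, -0.0, 0.001]
ft_force: [0.6, 0.7, -1.4]
width: 0.0447
```

Call:
{"api": "apply_moves", "payload": {"commands": [{"linear": [0,0,-0.004],"rot": [0,0,0],"grip": 1},{"linear": [0,0,-0.004],"rot": [0,0,0],"grip": 1},{"linear": [0,0,-0.004],"rot": [0,0,0],"grip": -0.2},{"linear": [0,0,-0.004],"rot": [0,0,0],"grip": -0.35},{"linear": [0,0,-0.004],"rot": [0,0,0],"grip": -0.35},{"linear": [0,0,-0.004],"rot": [0,0,0],"grip": -0.35},{"linear": [0,0,0.1],"rot": [0,0,0],"grip": -0.35},{"linear": [0,0,0.25],"rot": [0,0,0],"grip": -0.35},{"linear": [0,0,0.4],"rot": [0,0,0],"grip": -0.35},{"linear": [0,0,0.49],"rot": [0,0,0],"grip": -0.35}]}}

```text
time: 8.15
ee_pos: [0.5479, -0.4036, 0.2177]
eef_rot: [-0.024, 1.0, -0.001, 0.002]
ft_force: [0.4, 0.0, -0.0]
width: 0.0586
```

Call:
{"api": "apply_moves", "payload": {"commands": [{"linear": [0.02,0.16,0],"rot": [0,0,0],"grip": -1},{"linear": [0.06,0.32,0],"rot": [0,0,0],"grip": -1},{"linear": [0.12,0.47,0],"rot": [0,0,0],"grip": -1},{"linear": [0.18,0.62,0],"rot": [0,0,-0.016],"grip": -1},{"linear": [0.24,0.77,0],"rot": [0,0,-0.016],"grip": -1},{"linear": [0.3,0.92,0],"rot": [0,0,-0.016],"grip": -1},{"linear": [0.34,1,0],"rot": [0,0,-0.016],"grip": -1}]}}

```text
time: 8.85
ee_pos: [0.6506, -0.0973, 0.2135]
eef_rot: [-0.002, 1.0, 0.001, 0.0]
ft_force: [0.1, 0.3, 0.5]
width: 0.0869
```

Call:
{"api": "apply_moves", "payload": {"commands": [{"linear": [0.04,0.16,0],"rot": [0,0,0],"grip": -1},{"linear": [0.067,0.3,0],"rot": [0,0,0],"grip": -1},{"linear": [0.067,0.397,-0.12],"rot": [0,0,0],"grip": -1},{"linear": [0.067,0.397,-0.214],"rot": [0,0,0],"grip": -1},{"linear": [0.067,0.397,-0.214],"rot": [0,0,0],"grip": -1}]}}

```text
time: 9.35
ee_pos: [0.6671, 0.0175, 0.1452]
eef_rot: [-0.0, 1.0, -0.0, -0.004]
ft_force: [-0.3, 0.2, 0.0]
width: 0.0871
```

```bash
python3 - <<'E'
from h import *
s=r.read_state();print(s['ee_pos'],s['eef_rot'],s['joint_positions'])
c=r.camera('wrist');print(w2pix(c,(.67,.016,.08)),[(d['p'],d['location']) for d in r.spot_point('canister_a_mid',c)][:4])
g=cv2.imread('pics/top0.png')
a=r.camera('top');save(a,'t2.png');im=np.hstack([c['frame'][:,:,::-1],np.zeros((480,0,3),np.uint8)]);
o=np.vstack([cv2.resize(c['frame'],(400,300)),cv2.resize(a['frame'][80:350,380:],(400,300))]);cv2.imwrite('pics/d2.png',o[:,:,::-1])
E
```

```text
[0.66712181 0.01754369 0.14523018] [-3.31270668e-04  9.99993551e-01 -3.52286090e-04 -3.55866405e-03] [-0.40631459  0.51466847  0.4337593   1.46688722 -0.22186441  1.21605388
  1.62808667]
[320.4350585  271.29365151] []
```

View pics/d2.png

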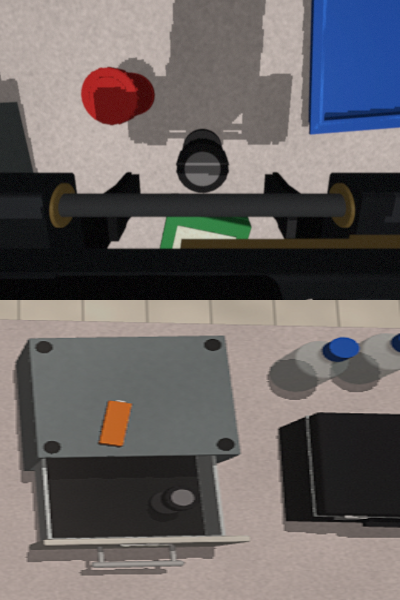

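The canister stands upright in the drawer, and C1's cap in the wrist view sits at about (325,264), centred between the fingers. I'll grasp C1.

Call:
{"api": "apply_moves", "payload": {"commands": [{"linear": [0.005,0,-0.16],"rot": [0,0,0],"grip": -1},{"linear": [0.005,0,-0.3],"rot": [0,0,0],"grip": -1},{"linear": [0.005,0,-0.333],"rot": [0,0,0],"grip": -1},{"linear": [0.005,0,-0.333],"rot": [0,0,0],"grip": 0},{"linear": [0.005,0,-0.333],"rot": [0,0,0],"grip": 1},{"linear": [0.005,0,-0.333],"rot": [0,0,0],"grip": 1},{"linear": [0.005,0,-0.333],"rot": [0,0,0],"grip": 1},{"linear": [0.005,0,-0.333],"rot": [0,0,0],"grip": 1},{"linear": [0.005,0,-0.333],"rot": [0,0,0],"grip": 1}]}}

```text
time: 10.4
ee_pos: [0.6713, 0.0165, 0.0503]
eef_rot: [0.001, 1.0, 0.0, 0.0]
ft_force: [-0.1, 1.3, 1.2]
width: 0.0466
```

Call:
{"api": "apply_moves", "payload": {"commands": [{"linear": [0,0,0.05],"rot": [0,0,0],"grip": 1},{"linear": [0,0,0.15],"rot": [0,0,0],"grip": 1},{"linear": [0,0,0.27],"rot": [0,0,0],"grip": 1},{"linear": [0,0,0.4],"rot": [0,0,0],"grip": 1},{"linear": [0,0,0.5],"rot": [0,0,0],"grip": 1},{"linear": [0,0,0.55],"rot": [0,0,0],"grip": 1},{"linear": [0,0,0.55],"rot": [0,0,0],"grip": 1},{"linear": [0,0,0.55],"rot": [0,0,0],"grip": 1},{"linear": [0,0,0.55],"rot": [0,0,0],"grip": 1}]}}

```text
time: 11.3
ee_pos: [0.6701, 0.0164, 0.2125]
eef_rot: [0.001, 1.0, -0.0, -0.002]
ft_force: [-0.4, 0.4, -1.0]
width: 0.0454
```

```bash
python3 - <<'E'
from h import *
for i in range(4):
    r.camera('wrist');s=r.read_state();print(s['time'],s['ee_pos'].round(4),s['ft_force'].round(2),s['width'])
E
```

```text
11.35 [0.6702 0.0164 0.2126] [ 0.13  1.05 -0.64] 0.045770551081999324
11.4 [0.6704 0.0164 0.2129] [ 0.04 -0.29 -1.41] 0.04604988612582454
11.45 [0.6705 0.0163 0.2132] [ 0.5  -0.41 -0.3 ] 0.045528040055250366
11.5 [0.6706 0.0163 0.2136] [ 0.15 -0.05 -0.51] 0.046219366041042896
```

C1 weighs about 0.8 N, so it is empty. It goes in the tray.

Call:
{"api": "apply_moves", "payload": {"commands": [{"linear": [-0.07,0.12,0],"rot": [0,0,0],"grip": 1},{"linear": [-0.15,0.25,0],"rot": [0,0,0],"grip": 1},{"linear": [-0.23,0.38,0],"rot": [0,0,0],"grip": 1},{"linear": [-0.3,0.52,0],"rot": [0,0,0],"grip": 1},{"linear": [-0.35,0.62,-0.05],"rot": [0,0,0],"grip": 1},{"linear": [-0.37,0.645,-0.15],"rot": [0,0,0],"grip": 1},{"linear": [-0.37,0.645,-0.28],"rot": [0,0,0],"grip": 1},{"linear": [-0.37,0.645,-0.4],"rot": [0,0,0],"grip": 1},{"linear": [-0.37,0.645,-0.48],"rot": [0,0,0],"grip": 1},{"linear": [-0.37,0.645,-0.51],"rot": [0,0,0],"grip": 1},{"linear": [-0.37,0.645,-0.523],"rot": [0,0,0],"grip": 1},{"linear": [-0.37,0.645,-0.53],"rot": [0,0,0],"grip": 1},{"linear": [-0.37,0.645,-0.533],"rot": [0,0,0],"grip": 1},{"linear": [-0.37,0.645,-0.533],"rot": [0,0,0],"grip": 1}]}}

```text
time: 12.9
ee_pos: [0.5606, 0.2101, 0.0558]
eef_rot: [0.001, 1.0, 0.0, 0.001]
ft_force: [-0.4, -0.4, -0.8]
width: 0.0456
```

Call:
{"api": "apply_moves", "payload": {"commands": [{"linear": [0,0,-0.004],"rot": [0,0,0],"grip": 1},{"linear": [0,0,-0.005],"rot": [0,0,0],"grip": 1},{"linear": [0,0,-0.005],"rot": [0,0,0],"grip": 1},{"linear": [0,0,-0.005],"rot": [0,0,0],"grip": 1}]}}

```text
time: 13.3
ee_pos: [0.5608, 0.2101, 0.0551]
eef_rot: [0.001, 1.0, 0.001, 0.001]
ft_force: [-3.8, 0.7, 9.8]
width: 0.0459
```

Call:
{"api": "apply_moves", "payload": {"commands": [{"linear": [0,0,0.003],"rot": [0,0,0],"grip": 1},{"linear": [0,0,0.003],"rot": [0,0,0],"grip": 0},{"linear": [0,0,0.003],"rot": [0,0,0],"grip": -0.4},{"linear": [0,0,0.003],"rot": [0,0,0],"grip": -0.4},{"linear": [0,0,0.003],"rot": [0,0,0],"grip": -0.4},{"linear": [0,0,0.12],"rot": [0,0,0],"grip": -0.4},{"linear": [0,0,0.27],"rot": [0,0,0],"grip": -0.4},{"linear": [0,0,0.323],"rot": [0,0,0],"grip": -1},{"linear": [-0.08,-0.13,0.323],"rot": [0,0,0],"grip": -1},{"linear": [-0.17,-0.26,0.323],"rot": [0,0,0],"grip": -1},{"linear": [-0.26,-0.4,0.323],"rot": [0,0,0],"grip": -1},{"linear": [-0.34,-0.53,0.323],"rot": [0,0,0],"grip": -1},{"linear": [-0.42,-0.64,0.323],"rot": [0,0,0],"grip": -1},{"linear": [-0.42,-0.64,0.323],"rot": [0,0,0],"grip": -1}]}}

```text
time: 14.7
ee_pos: [0.4315, 0.0137, 0.1499]
eef_rot: [0.003, 1.0, 0.0, -0.001]
ft_force: [-0.1, 0.5, 0.2]
width: 0.0868
```

```bash
python3 - <<'E'
from h import *
s=r.read_state();print(s['ee_pos'],s['eef_rot'])
c=r.camera('wrist');print(w2pix(c,(.434,.018,.08)))
a=r.camera('top')
o=np.vstack([cv2.resize(c['frame'],(400,300)),cv2.resize(a['frame'][150:390,100:420],(400,300))]);cv2.imwrite('pics/d3.png',o[:,:,::-1])
E
```

```text
[0.43145619 0.01372442 0.14989856] [ 3.46640674e-03  9.99993680e-01  3.99699532e-04 -6.81643888e-04]
[330.59045156 267.28163364]
```

View pics/d3.png

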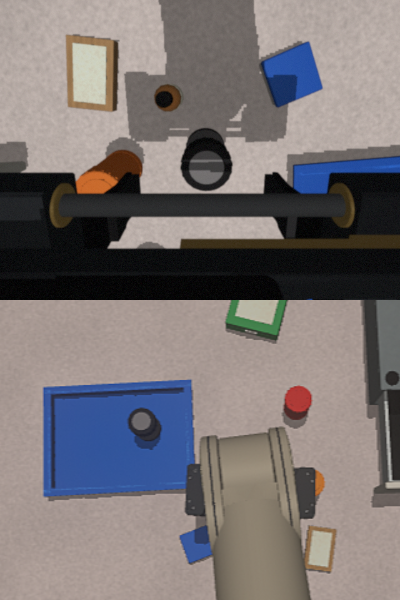

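C1 stands upright in the tray. C3 is centred at (206,165) in the half-scale wrist view, and the orange decoy stays outside the left finger. I'll open the fingers a little less and grasp C3.

Call:
{"api": "apply_moves", "payload": {"commands": [{"linear": [0,0.008,-0.05],"rot": [0,0,0],"grip": -0.6},{"linear": [0,0.01,-0.18],"rot": [0,0,0],"grip": -0.6},{"linear": [0,0.01,-0.3],"rot": [0,0,0],"grip": -0.6},{"linear": [0,0.01,-0.333],"rot": [0,0,0],"grip": -0.6},{"linear": [0,0.01,-0.333],"rot": [0,0,0],"grip": 0},{"linear": [0,0.01,-0.333],"rot": [0,0,0],"grip": 1},{"linear": [0,0.01,-0.333],"rot": [0,0,0],"grip": 1},{"linear": [0,0.01,-0.333],"rot": [0,0,0],"grip": 1},{"linear": [0,0.01,-0.333],"rot": [0,0,0],"grip": 1},{"linear": [0,0.01,-0.333],"rot": [0,0,0],"grip": 1}]}}

```text
time: 15.8
ee_pos: [0.4354, 0.0202, 0.0517]
eef_rot: [0.001, 1.0, 0.0, 0.001]
ft_force: [0.9, -6.1, 8.2]
width: 0.0461
```

Call:
{"api": "apply_moves", "payload": {"commands": [{"linear": [0,0,0.05],"rot": [0,0,0],"grip": 1},{"linear": [0,0,0.15],"rot": [0,0,0],"grip": 1},{"linear": [0,0,0.27],"rot": [0,0,0],"grip": 1},{"linear": [0,0,0.4],"rot": [0,0,0],"grip": 1},{"linear": [0,0,0.5],"rot": [0,0,0],"grip": 1},{"linear": [0,0,0.55],"rot": [0,0,0],"grip": 1},{"linear": [0,0,0.55],"rot": [0,0,0],"grip": 1},{"linear": [0,0,0.55],"rot": [0,0,0],"grip": 1},{"linear": [0,0,0.55],"rot": [0,0,0],"grip": 1}]}}

```text
time: 16.7
ee_pos: [0.4331, 0.0207, 0.2139]
eef_rot: [0.001, 1.0, -0.0, -0.001]
ft_force: [0.1, 0.2, -5.7]
width: 0.046
```

```bash
python3 - <<'E'
from h import *
for i in range(4):
    r.camera('wrist');s=r.read_state();print(s['time'],s['ee_pos'].round(4),s['ft_force'].round(2),s['width'])
E
```

```text
16.75 [0.4332 0.0207 0.214 ] [ 0.86  0.33 -4.92] 0.04608611220955526
16.8 [0.4334 0.0207 0.2141] [ 0.37  0.39 -5.43] 0.045944866435984166
16.85 [0.4335 0.0207 0.2143] [-0.12 -0.3  -4.79] 0.0462608410762786
16.9 [0.4336 0.0207 0.2145] [-0.42  0.67 -5.02] 0.04614401261329285
```

C3 weighs about 5 N, so it is full. It goes in the left half of the drawer.

Call:
{"api": "apply_moves", "payload": {"commands": [{"linear": [0.04,-0.05,0],"rot": [0,0,0.016],"grip": 1},{"linear": [0.11,-0.15,0],"rot": [0,0,0.016],"grip": 1},{"linear": [0.18,-0.28,0],"rot": [0,0,0.016],"grip": 1},{"linear": [0.25,-0.41,0],"rot": [0,0,0.016],"grip": 1},{"linear": [0.31,-0.55,0],"rot": [0,0,0.016],"grip": 1},{"linear": [0.36,-0.69,0],"rot": [0,0,0.016],"grip": 1},{"linear": [0.36,-0.83,0],"rot": [0,0,0.016],"grip": 1},{"linear": [0.36,-0.93,0],"rot": [0,0,0.016],"grip": 1},{"linear": [0.36,-0.977,0],"rot": [0,0,0.016],"grip": 1},{"linear": [0.36,-0.977,0],"rot": [0,0,0.016],"grip": 1},{"linear": [0.36,-0.977,0],"rot": [0,0,0.016],"grip": 1}]}}

```text
time: 18.0
ee_pos: [0.5423, -0.271, 0.2147]
eef_rot: [-0.025, 1.0, 0.001, -0.0]
ft_force: [0.1, 1.4, -4.5]
width: 0.0461
```

Call:
{"api": "apply_moves", "payload": {"commands": [{"linear": [0,0,-0.12],"rot": [0,0,0],"grip": 1},{"linear": [0,0,-0.25],"rot": [0,0,0],"grip": 1},{"linear": [0,0,-0.37],"rot": [0,0,0],"grip": 1},{"linear": [0,0,-0.44],"rot": [0,0,0],"grip": 1},{"linear": [0,0,-0.46],"rot": [0,0,0],"grip": 1},{"linear": [0,0,-0.473],"rot": [0,0,0],"grip": 1},{"linear": [0,0,-0.48],"rot": [0,0,0],"grip": 1},{"linear": [0,0,-0.485],"rot": [0,0,0],"grip": 1},{"linear": [0,0,-0.487],"rot": [0,0,0],"grip": 1},{"linear": [0,0,-0.487],"rot": [0,0,0],"grip": 1}]}}

```text
time: 19.0
ee_pos: [0.5423, -0.2724, 0.0697]
eef_rot: [-0.024, 1.0, -0.0, 0.0]
ft_force: [-1.1, 0.2, -5.4]
width: 0.046
```

Call:
{"api": "apply_moves", "payload": {"commands": [{"linear": [0,0,-0.003],"rot": [0,0,0],"grip": 1},{"linear": [0,0,-0.006],"rot": [0,0,0],"grip": 1},{"linear": [0,0,-0.008],"rot": [0,0,0],"grip": 1},{"linear": [0,0,-0.008],"rot": [0,0,0],"grip": 1}]}}

```text
time: 19.4
ee_pos: [0.5436, -0.2725, 0.0687]
eef_rot: [-0.025, 1.0, -0.0, 0.002]
ft_force: [-1.0, 2.7, 9.8]
width: 0.046
```

Call:
{"api": "apply_moves", "payload": {"commands": [{"linear": [0,0,0.003],"rot": [0,0,0],"grip": 1},{"linear": [0,0,0.003],"rot": [0,0,0],"grip": 0},{"linear": [0,0,0.003],"rot": [0,0,0],"grip": -0.35},{"linear": [0,0,0.003],"rot": [0,0,0],"grip": -0.35},{"linear": [0,0,0.003],"rot": [0,0,0],"grip": -0.35},{"linear": [0,0,0.12],"rot": [0,0,0],"grip": -0.35},{"linear": [0,0,0.27],"rot": [0,0,0],"grip": -0.35},{"linear": [0,0,0.42],"rot": [0,0,0],"grip": -0.35},{"linear": [0,0,0.495],"rot": [0,0,0],"grip": 1},{"linear": [-0.15,-0.06,0.495],"rot": [0,0,0],"grip": 1},{"linear": [-0.3,-0.13,0.495],"rot": [0,0,0],"grip": 1},{"linear": [-0.45,-0.2,0.495],"rot": [0,0,0],"grip": 1},{"linear": [-0.607,-0.26,0.495],"rot": [0,0,0],"grip": 1},{"linear": [-0.607,-0.26,0.495],"rot": [0,0,0],"grip": 1}]}}

```text
time: 20.8
ee_pos: [0.3536, -0.3536, 0.2154]
eef_rot: [-0.02, 1.0, 0.001, 0.0]
ft_force: [0.4, -0.2, 1.0]
width: 0.0187
```

```bash
python3 - <<'E'
from h import *
s=r.read_state();print(s['ee_pos'],s['width'],s['ft_force'])
a=r.camera('top');b=r.camera('side')
for n,c in(('t',a),('s',b)): print([(d['p'],pix2w(c,d['location'],.067).round(3)) for d in r.spot_point('drawer_handle',c)])
o=np.vstack([cv2.resize(b['frame'],(400,300)),cv2.resize(a['frame'][100:340,320:640],(400,300))]);cv2.imwrite('pics/d4.png',o[:,:,::-1])
E
```

```text
[ 0.35362859 -0.35364983  0.2153932 ] 0.0187128011971376 [ 0.43760726 -0.16327159  0.99716255]
[(0.95, array([ 0.422, -0.343,  0.067]))]
[(0.83, array([ 0.427, -0.343,  0.067]))]
```

View pics/d4.png

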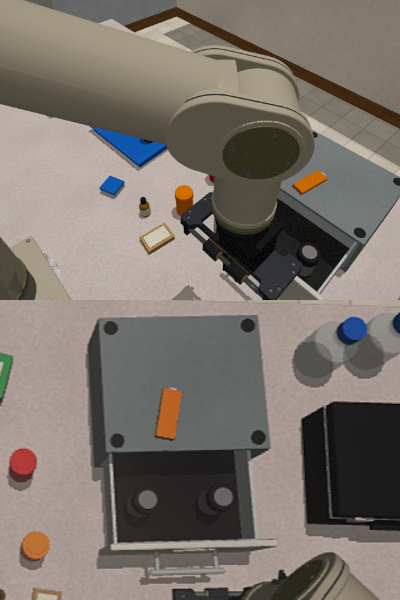

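Both full canisters stand upright in the drawer and the handle is at x≈0.424. I'll lower the closed gripper in front of the bar and start pushing gently.

Call:
{"api": "apply_moves", "payload": {"commands": [{"linear": [0,0.01,-0.15],"rot": [0,0,0],"grip": 1},{"linear": [0,0.01,-0.3],"rot": [0,0,0],"grip": 1},{"linear": [0,0.01,-0.42],"rot": [0,0,0],"grip": 1},{"linear": [0,0.01,-0.467],"rot": [0,0,0],"grip": 1},{"linear": [0.05,0.01,-0.467],"rot": [0,0,0],"grip": 1},{"linear": [0.1,0.015,-0.467],"rot": [0,0,0],"grip": 1},{"linear": [0.13,0.015,-0.467],"rot": [0,0,0],"grip": 1},{"linear": [0.15,0.015,-0.467],"rot": [0,0,0],"grip": 1},{"linear": [0.165,0.015,-0.467],"rot": [0,0,0],"grip": 1},{"linear": [0.18,0.015,-0.467],"rot": [0,0,0],"grip": 1},{"linear": [0.2,0.015,-0.467],"rot": [0,0,0],"grip": 1},{"linear": [0.225,0.02,-0.467],"rot": [0,0,0],"grip": 1},{"linear": [0.25,0.02,-0.467],"rot": [0,0,0],"grip": 1},{"linear": [0.28,0.02,-0.467],"rot": [0,0,0],"grip": 1},{"linear": [0.31,0.02,-0.467],"rot": [0,0,0],"grip": 1},{"linear": [0.33,0.02,-0.467],"rot": [0,0,0],"grip": 1}]}}

```text
time: 22.6
ee_pos: [0.4602, -0.3439, 0.0751]
eef_rot: [-0.025, 1.0, 0.0, 0.0]
ft_force: [-2.0, 1.9, 1.6]
width: 0.0006
```

Call:
{"api": "apply_moves", "payload": {"commands": [{"linear": [0.02,0,0],"rot": [0,0,0],"grip": 1},{"linear": [0.05,0.002,0],"rot": [0,0,0],"grip": 1},{"linear": [0.08,0.004,0],"rot": [0,0,0],"grip": 1},{"linear": [0.11,0.005,0],"rot": [0,0,0],"grip": 1},{"linear": [0.14,0.007,0],"rot": [0,0,0],"grip": 1},{"linear": [0.17,0.008,0],"rot": [0,0,0],"grip": 1},{"linear": [0.2,0.01,0],"rot": [0,0,0],"grip": 1},{"linear": [0.225,0.011,0],"rot": [0,0,0],"grip": 1},{"linear": [0.25,0.012,0],"rot": [0,0,0],"grip": 1},{"linear": [0.265,0.013,0],"rot": [0,0,0],"grip": 1},{"linear": [0.28,0.014,0],"rot": [0,0,0],"grip": 1},{"linear": [0.29,0.014,0],"rot": [0,0,0],"grip": 1},{"linear": [0.3,0.015,0],"rot": [0,0,0],"grip": 1}]}}

```text
time: 23.9
ee_pos: [0.549, -0.3398, 0.0752]
eef_rot: [-0.024, 1.0, 0.0, -0.0]
ft_force: [-1.5, 0.2, -0.1]
width: 0.0004
```

Call:
{"api": "apply_moves", "payload": {"commands": [{"linear": [0.006,0,0],"rot": [0,0,0],"grip": 1},{"linear": [0.012,0,0],"rot": [0,0,0],"grip": 1},{"linear": [0.018,0,0],"rot": [0,0,0],"grip": 1},{"linear": [0.022,0,0],"rot": [0,0,0],"grip": 1},{"linear": [0.026,0,0],"rot": [0,0,0],"grip": 1},{"linear": [0.026,0,0],"rot": [0,0,0],"grip": 1}]}}

```text
time: 24.5
ee_pos: [0.557, -0.3398, 0.0752]
eef_rot: [-0.025, 1.0, -0.0, 0.0]
ft_force: [-0.1, 0.3, -0.3]
width: 0.0003
```

Call:
{"api": "apply_moves", "payload": {"commands": [{"linear": [0.004,0,0],"rot": [0,0,0],"grip": 1},{"linear": [0.008,0,0],"rot": [0,0,0],"grip": 1},{"linear": [0.012,0,0],"rot": [0,0,0],"grip": 1},{"linear": [0.015,0,0],"rot": [0,0,0],"grip": 1}]}}

```text
time: 24.9
ee_pos: [0.5598, -0.3398, 0.075]
eef_rot: [-0.024, 1.0, 0.001, -0.001]
ft_force: [-10.3, 3.4, 6.0]
width: 0.0008
```

Call:
{"api": "apply_moves", "payload": {"commands": [{"linear": [0.003,0,0],"rot": [0,0,0],"grip": 1},{"linear": [0.003,0,0],"rot": [0,0,0],"grip": 1},{"linear": [0.003,0,0],"rot": [0,0,0],"grip": 1}]}}

```text
time: 25.2
ee_pos: [0.5598, -0.3399, 0.075]
eef_rot: [-0.024, 1.0, 0.001, -0.002]
ft_force: [-11.7, 4.6, 7.3]
width: 0.0003
```

Call:
{"api": "apply_moves", "payload": {"commands": [{"linear": [-0.05,0,0],"rot": [0,0,0],"grip": 1},{"linear": [-0.18,0,0],"rot": [0,0,0],"grip": 1},{"linear": [-0.34,0,0],"rot": [0,0,0],"grip": 1},{"linear": [-0.5,0,0],"rot": [0,0,0],"grip": 1},{"linear": [-0.5,0,0.16],"rot": [0,0,0],"grip": 1},{"linear": [-0.5,0,0.32],"rot": [0,0,0],"grip": 1},{"linear": [-0.5,0,0.48],"rot": [0,0,0],"grip": 1},{"linear": [-0.5,0,0.6],"rot": [0,0,0],"grip": 1},{"linear": [-0.5,0,0.6],"rot": [0,0,0],"grip": 1}]}}

```text
time: 26.1
ee_pos: [0.414, -0.3416, 0.2603]
eef_rot: [-0.024, 1.0, -0.002, 0.004]
ft_force: [0.9, -0.6, -0.5]
width: 0.0005
```

```bash
python3 - <<'E'
from h import *
s=r.read_state();print(s['time'],s['ee_pos'],s['ft_force'])
a=r.camera('top');b=r.camera('side')
for n,c in(('t',a),('s',b)): print([(d['p'],pix2w(c,d['location'],.067).round(3)) for d in r.spot_point('drawer_handle',c)])
o=np.hstack([cv2.resize(a['frame'][90:350,100:560],(480,272)),np.zeros((272,0,3),np.uint8)]);o=np.vstack([o,cv2.resize(b['frame'][180:480,240:640],(480,328))]);cv2.imwrite('pics/d5.png',o[:,:,::-1])
E
```

```text
26.1 [ 0.41396184 -0.34157348  0.26030538] [ 0.91465844 -0.55930258 -0.46937562]
[(0.88, array([ 0.58 , -0.334,  0.067]))]
[]
```

View pics/d5.png

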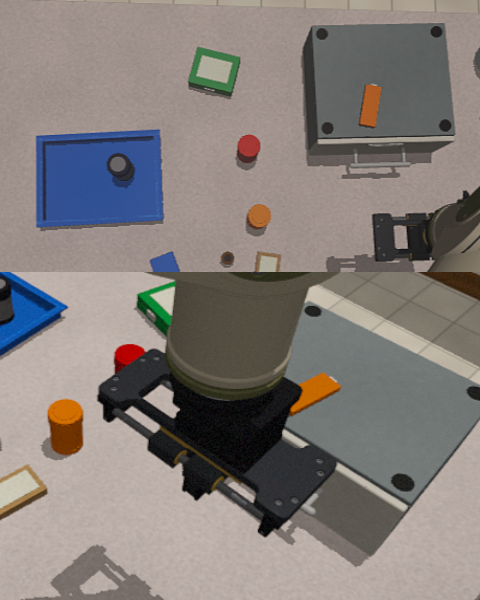

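```bash
python3 -c "
from bench import r
print(r.close_job())"
```

```text
the job is handed in; nothing more can be done
None
```

I sorted the three canisters by weight, shut the drawer, and handed the job in at about 26 s of the 69 s allowed.

- **Full canisters:** two of them, the middle one (about 4.6 N) and the one nearest the robot (about 5 N). Both were lowered into the drawer and were standing upright in the last picture before I pushed it shut.
- **Empty canister:** the one farthest from the robot (about 0.8 N). It is upright in the blue tray.
- **Drawer:** I pushed it by the handle until it stopped moving, with about 11 N on the tool at the end. In the final top view the front panel sits against the cabinet and the handle reads x ≈ 0.58 m, about what I expected for shut. The side camera could not confirm this because the gripper hid the handle.
- **Bystanders:** the red and orange look-alikes, slide box and slide mailer appear unmoved by eye. The oil bottle, coverslips and lens paper are only partly in that view; I never went near them.

I could not look inside the closed drawer, so the two canisters still standing in there is inferred from the slow push, not seen.

Two small departures: one move was refused because its rows lacked "rot", and I sent it again in full. The canisters in the tray and the left of the drawer met the floor at about 10 N before I released them.

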